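# Clamp a cutting ring in the eccentric-lock ring clamp

### The arm

A 6-joint arm with a two-finger parallel gripper is mounted at the origin on a cart in front of the work surface, level with it; the furniture and walls round the work are solid. World frame = base frame: x ahead of the robot, y to its left, z up, the work surface at z = 0. Lengths are in m, angles in rad, forces in N, time in s.
With the tool pointing down it reaches from about 0.425 to 0.95 m from the base axis. Payload 3.5 kg.
Tool frame: the origin (TCP) lies midway between the tips of the shut fingers; the grasp point (between the pads) lies 19 mm behind it (ctrl.pinch_z is the distance from the TCP to the grasp point, in m); z points along the fingers, y is the line along which they close (so a half turn about z gives the same grasp; the last joint's range is limited). The gripper opens to 85 mm and grips with 20 to 120 N. Pads are 22 mm wide; open, the fingers measure 114 mm over their backs; the gripper's body (76 mm by 85 mm) begins 54 mm behind the grasp point. The pads swing forward as they close: fully open they stand 13 mm farther back than shut.
Start: joints at [0.987, 0.286, 1.577, -0, 1.279, -0.15], TCP at [0.284, 0.612, 0.231] pointing down, gripper open.
Joint ranges: [-2.77, 2.77], [-0.9, 2.22], [0.21, 2.48], [-1.53, 4.67], [0.24, 2.81], [-2.84, 2.84]. Speed limits (rad/s): [2.79, 2.79, 3.14, 3.14, 3.14, 3.14].

### API

Orientations are given as a unit quaternion [x, y, z, w].
In Python, from plant import get_state, viewer, sign_off, ctrl gives the robot as it stands. The module is installed in compiled form; this text tells all that it offers.
- The arm moves only by the shell command python3 -m handwheel 'ROWS' [FORCE]. ROWS is JSON, a list that holds one entry, the list of rows, each a list of 5 numbers: the finger opening in m, from 0 to 0.0854, then the shift along the tool's x, y, z in m, then the turn about the tool's z in degrees. In form: [[[claw, x, y, z, spin], ...]]. A call has 1 to 12 rows; each row shifts and turns the commanded pose from where the row before left it, along the tool's axes as they then stand; what a row does not reach is not made up. A row lasts 1/12 s, in which the tool goes at most 41.7 mm and 7.16 degrees, less where a joint would pass 70% of its speed; a pose out of reach is approached as far as the arm can. A call is refused whole if a number of a shift passes 0.0417 or a number of a turn 7.16, either way. A call with a gripper value outside its range is refused whole. The fingers move at their own pace and stop on an object; FORCE is the grip in N (left out, the last holds). Time passes only in rows, so rows that do not move let the fingers close. It gives the time, the measured TCP pose, the force, the opening and the grip force at its end, in the units of the state.
- get_state(): the state, without advancing time (a new reading comes with each control period).
- viewer.read_camera(name): name is "scene" or "top" or "wrist"; returns the picture (480x640x3 uint8, blue, green, red); there is no depth.
- viewer.camera_params(name): a dict with "fov_y" (degrees; the focal length in pixels is half the picture's height over the tangent of half this angle, whatever the lens; pixels are square), "cx", "cy" (the principal point, pixels), "xyz" and "attitude" of the camera in the world; the wrist camera has in their place "hand_eye" (4x4, takes a point from camera to tool coordinates, whose origin is the TCP and whose axes are the flange's). Camera axes: x right, y up, looking along -z (the intrinsics and any distortion apply to the point x, -y, -z); pixel columns grow to the right and rows downward; lengths in m; the calibration is good to about 2 mm. A picture is of the moment at which its call begins: read the wrist's pose just before it. camera_params takes no time and is no camera call.
- sign_off(): hands the job in; it is judged then, once.
Trained networks look in the newest picture that a camera, given by its name, has taken for a name from the list of things; names that differ only in an ending like _2 or _b are one class to them, and where a whole thing is asked for, a point or a joint stands for the part that bears it (a point fixed in the world has none). Each returns a list of dicts, best first, with "confidence" (0 to 1); they miss things now and then, are a little off and sometimes report something else, mostly with a low value. They report only what shows in the picture. A call takes as long as a camera call. They do not tell look-alikes from the thing itself.
- viewer.look_for(camera, name): "extent" ([left, top, width, height] as shares, 0 to 1, of the picture: columns of its width, rows of its height, round what is visible of it).
- viewer.outline_of(camera, name): "mask" (480x640 bool, what is visible of it) and "extent" ([left, top, width, height] as shares, 0 to 1, of the picture: columns of its width, rows of its height, round what is visible of it).
- viewer.pinpoint(camera, name): "xy" ([column, row] as shares, 0 to 1, of the picture: columns of its width, rows of its height: a listed point, or the origin of a listed thing).
The state is a dict: "time": time; "qpos": joint angles; "dq": joint speeds; "joint_efforts": joint torques, N m; "eef_pos": TCP position; "tcp_rot": TCP orientation; "contact_force": force on the tool from outside, world axes, zero at the start; "wrist_torque": the same for the moment, N m; "opening": opening from 0.0 (shut) to 1.0 (fully open); "finger_force": force on a finger pad.
Only numpy, scipy, OpenCV 4.12 (cv2) and the standard library are available. Lean on these libraries where they do the work, as an engineer would, in place of code of your own. Each camera call takes 0.05 s, during which the arm holds its last target. There are 200 camera calls.

### The job

With the fingertips, swing the clamp's red-knobbed cam lever from locked to its other stop, the cam's low point, to free the sliding jaw; then push the jaw home by its upright black plate until it has seated the brass ring in the fixed vee jaw, and swing the lever all the way back to lock it. Only the jaw moves the cleaned, weighed ring: do not touch or lift it with the gripper, and leave everything else on the bench where it lies.

Things in the scene. Friction and masses are not known exactly. Their poses are not given: they have to be found in the camera images.
- ring_clamp: dark blue-grey plate 236 x 104 x 14 mm, fixed on the bench; origin at the centre of its underside, z up. Its +x (long side) is the jaw's forward way, from the black push plate to the fixed steel vee jaw; cam and lever are on its -y side, which roughly faces the robot (+x to the robot's right). All stands below 32 mm but the push plate, the lever and its stop pins (41 mm) and the red knob
- jaw (a joint): forward travel of the sliding jaw along the clamp's +x, m: 0 fully back, 0.046 end of travel; starts at 0 to 0.008. Cam low: it slides against about 2 N; cam locked: a friction lining holds it against about 35 N. It comes to a hard stop at 0.038 when the ring is seated in the fixed vee
- push_plate (a point): centre of the back (-x) face of the sliding jaw's upright black push plate, 60 mm above the bench; moves with the jaw, at jaw = 0 it is at (-0.107, 0, 0.060) in the clamp's frame. The plate is 34 mm wide (clamp's y), 8 mm thick, from 30 to 80 mm above the bench, and is pushed along the clamp's +x; nothing stands behind it
- cam (a joint): angle of the eccentric cam with its lever, rad: 0 = low point, at one stop, jaw free; 1.75 = locked, at the other stop. Grows clockwise seen from above; starts at 1.62 to 1.75. Below about 0.9 the lining is clear of the jaw. The lever stays where it is left; pushed at its knob it takes about 4 N, up to about 7 N when locking
- lever_knob (a point): middle of the upright red knob (18 mm thick, 39 to 82 mm above the bench) at the end of the flat dark lever, 62 mm from the pivot. In the clamp's frame the lever points from the pivot at (-0.349 - cam) rad from +x, counter-clockwise positive: at cam 0 towards the fixed jaw and slightly outward, at 1.75 outward and back
- cam_pivot (a point): vertical axis about which the cam and its lever turn, 36 mm above the bench, at (-0.050, -0.036) in the clamp's frame
- brass_ring: brass cutting ring, outside 62 mm, bore 36 mm, 20 mm high, 150 g, loose and flat on the clamp's plate between the jaws (top 34 mm above the bench); origin at the centre of its underside. It starts 6 to 14 mm short of its seat and up to 3 mm off line; the two vee jaws centre it by themselves
- ring_seat (a point): where the centre of the ring's underside lies when the ring is seated in the fixed vee jaw: 55 mm from the clamp's origin along its +x, on the plate, 14 mm above the bench
- steel_ring: bystander: grey steel cutting ring, 62 mm across, 20 mm high, loose on the bench just beyond the clamp's fixed-jaw end; leave alone
- load_cap: bystander: aluminium loading cap, 49 mm across, 24 mm high; leave alone
- stone: bystander: round porous stone, 50 mm across, 8 mm high; leave alone
- caliper: bystander: steel vernier caliper lying flat, 216 mm long; leave alone
- dial_gauge: bystander: dial gauge lying on its back, 113 mm long, 19 mm high; leave alone
- spatula: bystander: spatula with a wooden handle, 235 mm long, lying flat; leave alone
- brush: bystander: flat brush, 158 mm long, lying flat; leave alone
Things that resemble listed ones, but are neither listed nor needed, are in the scene too. Leave any blue or green look-alike of the brass_ring alone.

How it is judged:
By the outcome, as a careful person would: the job done as asked, in the order asked, and still so for the second after the job is handed in, with the robot touching nothing.
It also fails if it takes over 72 s, if anything falls off the work surface, if the arm or the gripper's body presses on something with over 40 N, if the wrist force passes 120 N, or if a joint passes its speed limit or range.

## Working session

There is one attempt and no reset: what is moved stays moved. The work goes in short steps, Python scripts to look and compute and a shell command to move; the robot and the scene stay as the last step left them, time stands still between calls to the robot, and variables do not carry over. Pictures are saved under pics/ and viewed, at most 10 in all, crops included, and the job is handed in when it is done.

```bash
mkdir -p pics
cat > h.py <<'E'
import numpy as np, cv2
from scipy.spatial.transform import Rotation as R
from plant import get_state, viewer, ctrl
def cam(n):
    p=viewer.camera_params(n); f=240/np.tan(np.radians(p["fov_y"])/2); return p,f
E
python3 - <<'E'
from h import *
s=get_state(); print(s)
for n in("scene","top","wrist"):
    print(n,viewer.camera_params(n)); cv2.imwrite(f"pics/{n}0.png",viewer.read_camera(n))
    for k in("push_plate","lever_knob","cam_pivot","ring_seat","brass_ring","ring_clamp"):
        print(k,[(np.round(np.array(d["xy"])*[640,480],1),round(d["confidence"],2)) for d in viewer.pinpoint(n,k)][:3])
print(get_state()["time"])
E
```

```text
{'time': 0.0, 'qpos': array([ 9.87004160e-01,  2.87200005e-01,  1.57816724e+00, -6.75379688e-07,
        1.27860375e+00, -1.50032841e-01]), 'dq': array([-1.41562433e-03,  1.01897442e-03, -7.39824532e-04, -1.63035674e-03,
        1.38518932e-03,  8.39338870e-05]), 'joint_efforts': array([ 1.31548088e-03, -4.05969322e+01, -2.92635065e+01, -8.80848052e-05,
        5.53212507e-03,  6.02139778e-06]), 'eef_pos': array([0.28332116, 0.61194087, 0.22992957]), 'tcp_rot': array([ 2.15183189e-01,  9.76572978e-01, -1.11013800e-03, -4.26296849e-04]), 'contact_force': array([ 0.1363252 , -0.88603914, -0.08433129]), 'wrist_torque': array([-0.00461553,  0.04416346, -0.03945135]), 'finger_force': 0.0, 'opening': 1.0014348484278226}
scene {'fov_y': 50.515165996549655, 'cx': 313.87199763713693, 'cy': 240.52946101756828, 'xyz': array([-0.0918504 ,  1.00838628,  0.6055864 ]), 'attitude': array([-0.14772369,  0.50596974,  0.81960441, -0.22454609])}
push_plate [(array([260.5, 268.9]), 0.62)]
lever_knob [(array([262.1, 267.7]), 0.61), (array([301.7, 273.9]), 0.51)]
cam_pivot [(array([287. , 270.9]), 0.98)]
r
[... 572 characters left out ...]
([322.1, 228.3]), 0.79)]
brass_ring [(array([379.3, 261.8]), 0.52), (array([400.9, 231.5]), 0.48), (array([320.3, 230.3]), 0.47)]
ring_clamp [(array([303. , 227.7]), 0.84)]
wrist {'fov_y': 58.13300764656227, 'cx': 322.18175794461314, 'cy': 240.48292123845007, 'hand_eye': array([[ 8.55476454e-04,  9.47046580e-01,  3.21095069e-01,
         8.43116488e-02],
       [ 9.99999076e-01, -4.70957911e-04, -1.27518802e-03,
         2.25752419e-04],
       [-1.05644019e-03,  3.21095863e-01, -9.47046108e-01,
        -1.42622078e-01],
       [ 0.00000000e+00,  0.00000000e+00,  0.00000000e+00,
         1.00000000e+00]])}
push_plate []
lever_knob []
cam_pivot []
ring_seat []
brass_ring []
ring_clamp []
1.05
```

Run:
```python
from h import *
im=cv2.imread("pics/top0.png"); cv2.imwrite("pics/topc.png",cv2.resize(im[160:320,200:460],None,fx=3,fy=3,interpolation=cv2.INTER_CUBIC))
def ray(n,uv,z):
    p,f=cam(n); d=R.from_quat(p["attitude"]).apply([(uv[0]-p["cx"])/f,-(uv[1]-p["cy"])/f,-1]); return p["xyz"]+d*(z-p["xyz"][2])/d[2]
for k,uv,z in(("plate",(269.9,225.7),.06),("knob",(271.9,261.4),.06),("pivot",(284.8,240.8),.036),("seat",(322.1,228.3),.014),("clamp",(303,227.7),0),("r1",(379.3,261.8),0),("r2",(400.9,231.5),0),("r3",(320.3,230.3),.014)): print(k,ray("top",uv,z).round(4))
for k,uv,z in(("plate",(260.5,268.9),.06),("knob",(301.7,273.9),.06),("pivot",(287,270.9),.036),("seat",(298.3,258.2),.014),("clamp",(288.2,277),0)): print(k,ray("scene",uv,z).round(4))
```

```text
plate [0.5162 0.2388 0.06  ]
knob [0.4198 0.2314 0.06  ]
pivot [0.478  0.1994 0.036 ]
seat [0.5162 0.0981 0.014 ]
clamp [0.5189 0.1517 0.    ]
r1 [ 0.4259 -0.0622  0.    ]
r2 [ 0.5115 -0.1224  0.    ]
r3 [0.5106 0.103  0.014 ]
plate [0.5138 0.2475 0.06  ]
knob [0.4242 0.2213 0.06  ]
pivot [0.4829 0.1918 0.036 ]
seat [0.5159 0.0945 0.014 ]
clamp [0.5007 0.1627 0.    ]
```

View pics/scene0.png

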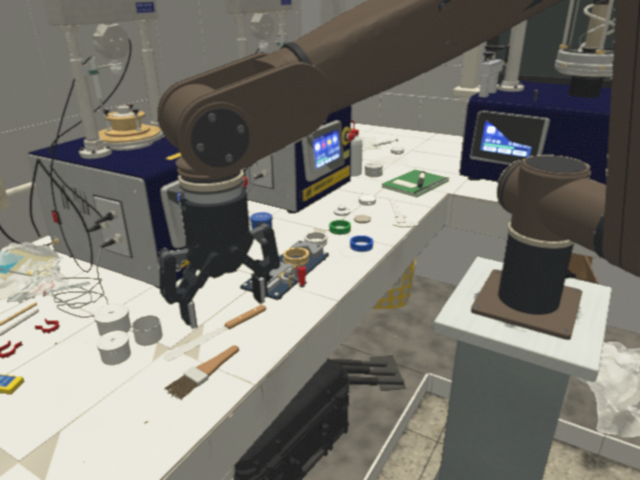

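View pics/topc.png

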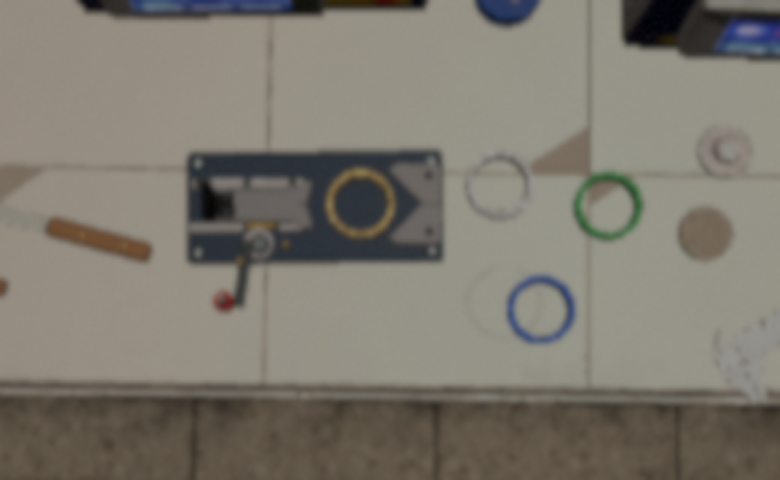

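The scene view shows the clamp at about (285,270), with the red knob at (302,273). In the top crop the clamp spans (188..442, 150..263).

Candidates for the brass ring, in full top-view pixels:
- brass ring on the clamp at (320,228)
- blue ring at (380,262)
- green ring at (403,228)
- steel ring at (366,222)

The target is the brass one between the jaws. The only red-knobbed lever is at (274,260). The wrist camera goes over the clamp next for a close look.

```bash
python3 -m handwheel '[[[0.05,-0.03,-0.026,0,0],[0.05,-0.03,-0.026,0,0],[0.05,-0.03,-0.026,0,0],[0.05,-0.03,-0.026,0,0],[0.05,-0.03,-0.026,0,0],[0.05,-0.03,-0.026,0,0],[0.05,-0.03,-0.026,0,0],[0.05,-0.03,-0.026,0,0],[0.05,-0.03,-0.026,0,0],[0.05,-0.03,-0.026,0,0],[0.05,-0.03,-0.026,0,0],[0.05,-0.03,-0.026,0,0]]]' 20
python3 -m handwheel '[[[0.05,0,0,0,0],[0.05,0,0,0,0]]]'
python3 - <<'E'
from h import *
s=get_state(); print(s["eef_pos"],s["tcp_rot"])
cv2.imwrite("pics/w1.png",viewer.read_camera("wrist")); np.savez("w1.npz",p=s["eef_pos"],q=s["tcp_rot"])
for k in("push_plate","lever_knob","cam_pivot","ring_seat","brass_ring","ring_clamp"):
    print(k,[(np.round(np.array(d["xy"])*[640,480],1),round(d["confidence"],2)) for d in viewer.pinpoint("wrist",k)][:3])
E
```

```text
time: 2.05
eef_pos: [0.4797, 0.1763, 0.2318]
tcp_rot: [0.215, 0.977, 0.0, 0.0]
contact_force: [0.6, 0.6, 0.7]
opening: 0.584
finger_force: 0.0
time: 2.22
eef_pos: [0.48, 0.1763, 0.2316]
tcp_rot: [0.217, 0.976, 0.0, 0.0]
contact_force: [-0.6, 0.6, 0.6]
opening: 0.584
finger_force: 0.0
[0.47998247 0.17629729 0.23155069] [2.17370028e-01 9.76089253e-01 1.68225869e-04 1.15610328e-04]
push_plate [(array([424.6, 216.3]), 0.64)]
lever_knob [(array([348.1, 113.2]), 0.95)]
cam_pivot [(array([345.1, 190.8]), 0.94)]
ring_seat [(array([252.4, 274.1]), 0.64)]
brass_ring [(array([ 62.9, 355.8]), 0.98), (array([ 62.4, 245.6]), 0.63)]
ring_clamp [(array([310.2, 238.1]), 0.64)]
```

View pics/w1.png

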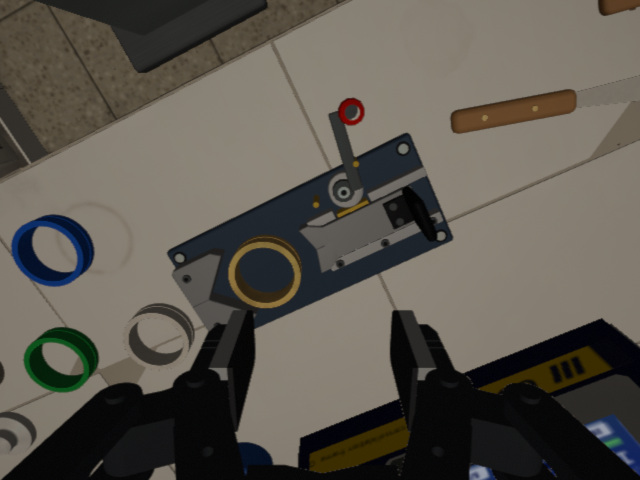

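The picture shows the clamp with its lever knob's top at (351,111), pivot at (344,191), brass ring at (265,272) and push plate at about (421,213). Plate corners are at about (168,250), (409,133) and (452,237).

```bash
cat >> h.py <<'E'
def wray(uv,z,s):
    p,f=cam("wrist"); H=p["hand_eye"]; Q=R.from_quat(s["q"])
    o=Q.apply(H[:3,3])+s["p"]; d=Q.apply(H[:3,:3]@[(uv[0]-p["cx"])/f,-(uv[1]-p["cy"])/f,-1])
    return o+d*(z-o[2])/d[2]
E
python3 - <<'E'
from h import *
s=np.load("w1.npz")
P={k:wray(uv,z,s) for k,uv,z in(("A",(168,250),.014),("B",(409,133),.014),("C",(452,238),.014),("pivot",(344,191),.045),("knob",(351,111),.082),("ring",(265,268),.034),("knobnet",(348.1,113.2),.06),("pivnet",(345.1,190.8),.036),("platetop0",(409,188),.08),("platetop1",(435,238),.08))}
for k in P: print(k,P[k].round(4))
A,B,C=P["A"],P["B"],P["C"]; print(np.linalg.norm(A-B),np.linalg.norm(B-C))
ex=(A-B)[:2]/np.linalg.norm((A-B)[:2]); ey=np.array([-ex[1],ex[0]]); yaw=np.arctan2(ex[1],ex[0]); O=((A+C)/2)[:2]
print("yaw",np.degrees(yaw),"O",O,"O2",A[:2]-.118*ex+.052*ey)
for k in P: d=P[k][:2]-O; print(k,(d@ex).round(4),(d@ey).round(4))
im=cv2.imread("pics/w1.png"); cv2.imwrite("pics/w1c.png",cv2.resize(im[80:320,150:470],None,fx=2.5,fy=2.5,interpolation=cv2.INTER_CUBIC))
E
```

```text
A [0.4647 0.0333 0.014 ]
B [0.461  0.2639 0.014 ]
C [0.5609 0.2653 0.014 ]
pivot [0.4755 0.1978 0.045 ]
knob [0.4212 0.2251 0.082 ]
ring [0.5102 0.1093 0.034 ]
knobnet [0.4231 0.2237 0.06  ]
pivnet [0.4777 0.1983 0.036 ]
platetop0 [0.485  0.2409 0.08  ]
platetop1 [0.5269 0.2445 0.08  ]
0.23059349541154708 0.09995526548586273
yaw -89.0772811803392 O [0.51279192 0.14933749] O2 [0.5147692  0.15215774]
A 0.1152 -0.05
B -0.1154 -0.05
C -0.1152 0.05
pivot -0.0491 -0.0365
knob -0.0773 -0.0903
ring 0.04 -0.0032
knobnet -0.0758 -0.0885
pivnet -0.0495 -0.0343
platetop0 -0.092 -0.0263
platetop1 -0.095 0.0157
```

View pics/w1c.png

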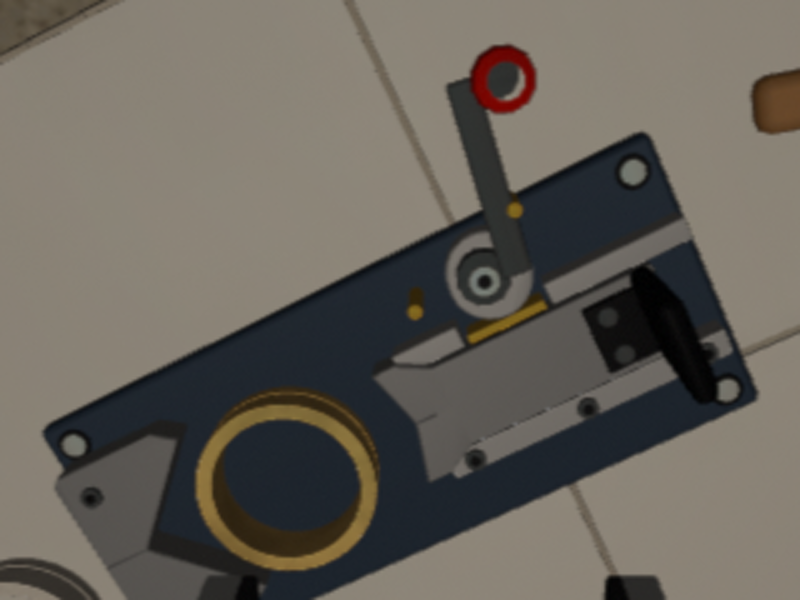

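The brass ring in the crop is the one between the jaws, at about (288,487). The red knob is at (503,79), with the lever against the stop pin at (515,210). The measured geometry agrees with the given sizes: pivot to knob 60.5 mm against 62, cam about 1.69. I'm approaching the knob now.

```bash
python3 -m handwheel '[[[0.036,0.0366,0.00975,0,0],[0.036,0.0366,0.00975,0,0],[0.036,0,0,0.04,0],[0.036,0,0,0.04,0],[0.036,0,0,0.035,0],[0.036,0,0,0,0],[0.036,0,0,0,0]]]' 20
python3 - <<'E'
from h import *
s=get_state(); s=dict(p=s["eef_pos"],q=s["tcp_rot"],c=s["contact_force"]); print(s)
cv2.imwrite("pics/w2.png",viewer.read_camera("wrist"))
for k,z in(("lever_knob",.06),("cam_pivot",.036)):
    print(k,[(np.round(np.array(d["xy"])*[640,480],1),round(d["confidence"],2),wray(np.array(d["xy"])*[640,480],z,s).round(4)) for d in viewer.pinpoint("wrist",k)][:3])
E
```

```text
time: 3.15
eef_pos: [0.4193, 0.2267, 0.1149]
tcp_rot: [0.215, 0.977, -0.001, -0.002]
contact_force: [0.2, -0.6, 0.9]
opening: 0.418
finger_force: 0.0
{'p': array([0.41925147, 0.22667575, 0.11491056]), 'q': array([ 0.21458943,  0.97670129, -0.00116917, -0.00214674]), 'c': array([ 0.18652083, -0.60122729,  0.93699341])}
lever_knob [(array([318.6, 284.3]), 0.65, array([0.4237, 0.223 , 0.06  ]))]
cam_pivot [(array([316.4, 360.3]), 0.59, array([0.4779, 0.1962, 0.036 ]))]
```

View pics/w2.png

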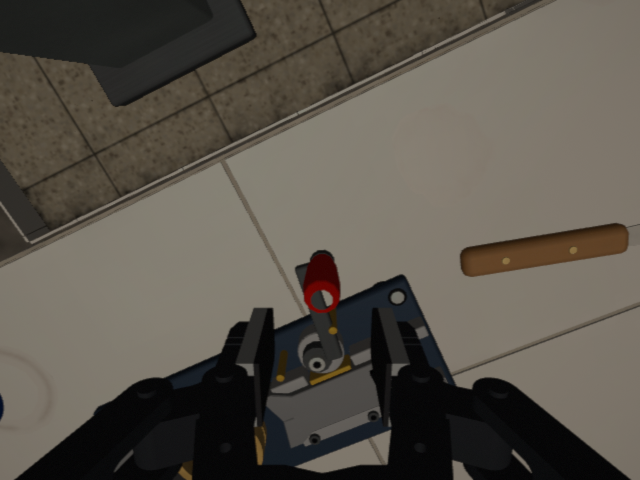

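The view shows the knob at (322,295), midway between the pads at (262) and (383). I descend around it with a 5 mm inward correction, then narrow the opening.

```bash
python3 -m handwheel '[[[0.036,-0.005,-0.001,0.03,0],[0.036,0,0,0.037,0],[0.036,0,0,0,0],[0.021,0,0,0,0],[0.021,0,0,0,0],[0.021,0,0,0,0],[0.021,0,0,0,0]]]' 20
python3 - <<'E'
from h import *
s=get_state(); print(s["eef_pos"],s["contact_force"],s["opening"],s["qpos"])
# arc plan, clamp yaw -89.1, pivot
piv=np.array([.477,.1975]); a0=np.arctan2(s["eef_pos"][1]-piv[1],s["eef_pos"][0]-piv[0]); print(np.degrees(a0),np.linalg.norm(s["eef_pos"][:2]-piv))
for r in(.062,):
  for dth in(7,): 
    c=r*np.cos(np.radians(dth))-r; t=r*np.sin(np.radians(dth)); print(c,t)
E
```

```text
time: 3.88
eef_pos: [0.427, 0.2241, 0.052]
tcp_rot: [0.215, 0.977, 0.001, 0.002]
contact_force: [0.3, -0.3, -0.7]
opening: 0.246
finger_force: 0.0
[0.4270423  0.22412284 0.05201507] [ 0.26716032 -0.34629311 -0.65676784] 0.2459535046898969 [ 2.72543221e-01  9.41645315e-02  2.16597946e+00 -8.43769277e-06
  8.76303268e-01 -8.64560262e-01]
151.94650645541594 0.056608722028297774
-0.0004621385982380363 0.007555899291119143
```

```bash
python3 -m handwheel '[[[0.021,0.004,0,0,0],[0.021,-0.0005,-0.0076,0,-7],[0.021,-0.0005,-0.0076,0,-7],[0.021,-0.0005,-0.0076,0,-7],[0.021,-0.0005,-0.0076,0,-7],[0.021,-0.0005,-0.0076,0,-7],[0.021,-0.0005,-0.0076,0,-7]]]'
python3 - <<'E'
from h import *
s=get_state(); p=s["eef_pos"]; d=p[:2]-[.477,.1975]; x=R.from_quat(s["tcp_rot"]).as_matrix()[:,0]
print("ang,r",np.degrees(np.arctan2(d[1],d[0])),np.hypot(*d),"toolx",np.degrees(np.arctan2(x[1],x[0])),s["contact_force"],s["dq"].round(3))
E
```

```text
time: 4.47
eef_pos: [0.4177, 0.1815, 0.0502]
tcp_rot: [-0.152, 0.988, 0.001, -0.001]
contact_force: [-4.1, 3.4, 3.9]
opening: 0.244
finger_force: 2.5
ang,r -164.88218939558422 0.061446020889799634 toolx -162.5378201902485 [-4.08855423  3.41333422  3.88154921] [-0.205 -0.032  0.035  0.     0.008 -1.655]
```

```bash
python3 -m handwheel '[[[0.021,-0.0005,-0.0076,0,-7],[0.021,-0.0005,-0.0076,0,-7],[0.021,-0.0005,-0.0076,0,-7],[0.021,-0.0005,-0.0076,0,-7],[0.021,-0.0005,-0.0076,0,-7],[0.021,-0.0005,-0.0076,0,-7],[0.021,0,0,0,0],[0.021,0,0,0,0]]]'
cat > st.py <<'E'
from h import *
s=get_state(); p=s["eef_pos"]; d=p[:2]-[.477,.1975]; x=R.from_quat(s["tcp_rot"]).as_matrix()[:,0]
print("ang,r",np.degrees(np.arctan2(d[1],d[0])),np.hypot(*d),"toolx",np.degrees(np.arctan2(x[1],x[0])),s["contact_force"],s["dq"].round(3))
E
python3 st.py
```

```text
time: 5.13
eef_pos: [0.4454, 0.1456, 0.0493]
tcp_rot: [-0.492, 0.87, 0.0, -0.001]
contact_force: [-2.1, -0.1, 0.4]
opening: 0.244
finger_force: 1.3
ang,r -121.29899844414082 0.06077122121370744 toolx -121.01706332503448 [-2.12826466 -0.11965509  0.43148331] [ 0.006 -0.001  0.001  0.001 -0.012  0.008]
```

```bash
python3 -m handwheel '[[[0.021,-0.0003,-0.0054,0,-5],[0.021,-0.0002,-0.0054,0,-5],[0.021,0,-0.0022,0,-2],[0.021,0,0,0,0]]]'; python3 st.py
python3 -m handwheel '[[[0.021,0,-0.0011,0,-1],[0.021,0,-0.0011,0,-1],[0.021,0,0,0,0]]]'; python3 st.py
```

```text
time: 5.47
eef_pos: [0.4569, 0.14, 0.0491]
tcp_rot: [-0.581, 0.814, 0.001, -0.001]
contact_force: [-3.7, -0.3, 0.9]
opening: 0.249
finger_force: 1.7
ang,r -109.23328573279264 0.06092422042946629 toolx -108.90478009926787 [-3.71871705 -0.29451102  0.85467974] [ 0.003 -0.005  0.004  0.005 -0.018  0.043]
time: 5.72
eef_pos: [0.4589, 0.1394, 0.0491]
tcp_rot: [-0.596, 0.803, 0.001, -0.001]
contact_force: [-5.5, -1.1, 2.4]
opening: 0.247
finger_force: 2.1
ang,r -107.30392371038592 0.060891219724224274 toolx -106.89972006505404 [-5.52123319 -1.08960159  2.38996051] [ 0.002  0.     0.001  0.004 -0.006  0.02 ]
```

```bash
for i in 1; do python3 -m handwheel '[[[0.021,0,-0.0011,0,-1],[0.021,0,-0.0011,0,-1],[0.021,0,0,0,0]]]'; done; python3 st.py
python3 -m handwheel '[[[0.021,0,-0.0011,0,0],[0.021,0,0,0,0]]]'; python3 st.py
```

```text
time: 5.97
eef_pos: [0.4608, 0.1388, 0.0491]
tcp_rot: [-0.609, 0.793, 0.001, -0.002]
contact_force: [-5.7, -1.7, 2.8]
opening: 0.248
finger_force: 2.5
ang,r -105.45001656117672 0.06092882241143639 toolx -104.90036942924718 [-5.72376709 -1.67222363  2.78541353] [ 0.    -0.003  0.002 -0.001 -0.001  0.021]
time: 6.13
eef_pos: [0.4607, 0.1387, 0.049]
tcp_rot: [-0.609, 0.793, 0.002, -0.003]
contact_force: [-8.5, -1.1, 3.8]
opening: 0.248
finger_force: 4.0
ang,r -105.45667824059464 0.06097782531817824 toolx -104.94807703383832 [-8.46721782 -1.12512322  3.7583801 ] [ 0.003 -0.001  0.001 -0.002 -0.006  0.002]
```

```bash
python3 -m handwheel '[[[0.021,0,-0.0015,0,0],[0.021,0,0,0,0]]]'; python3 st.py
python3 -m handwheel '[[[0.036,0,0.0025,0,0],[0.036,0,0,0,0],[0.036,0,0,0,0],[0.036,0,0,-0.04,0],[0.036,0,0,-0.04,0],[0.036,0,0,0,0]]]'
python3 - <<'E'
from h import *
s=get_state(); s=dict(p=s["eef_pos"],q=s["tcp_rot"],c=s["contact_force"]); print(s)
im=viewer.read_camera("wrist"); cv2.imwrite("pics/w3.png",im)
for k,z in(("lever_knob",.06),("cam_pivot",.036),("push_plate",.06)):
  for c in("wrist","top"):
    if c=="top": viewer.read_camera("top")
    print(k,c,[(np.round(np.array(d["xy"])*[640,480],1),round(d["confidence"],2),wray(np.array(d["xy"])*[640,480],z,s).round(4) if c=="wrist" else 0) for d in viewer.pinpoint(c,k)][:2])
E
```

```text
time: 6.3
eef_pos: [0.4608, 0.1387, 0.0488]
tcp_rot: [-0.609, 0.793, 0.003, -0.004]
contact_force: [-12.0, -0.4, 8.5]
opening: 0.247
finger_force: 6.1
ang,r -105.43920299467291 0.061016932108136315 toolx -104.96421115339801 [-12.03451477  -0.38172671   8.53363271] [ 0.001 -0.003  0.003 -0.004 -0.006 -0.001]
time: 6.8
eef_pos: [0.4688, 0.1394, 0.1379]
tcp_rot: [-0.609, 0.793, -0.005, 0.007]
contact_force: [1.8, 0.8, 0.9]
opening: 0.42
finger_force: 0.0
{'p': array([0.46878192, 0.13936992, 0.13794898]), 'q': array([-0.60949912,  0.79273971, -0.00466223,  0.00726883]), 'c': array([1.83452805, 0.82371826, 0.91728476])}
lever_knob wrist [(array([338.8, 248.9]), 0.93, array([0.4593, 0.1399, 0.06  ])), (array([329.2, 326.8]), 0.27, array([0.4764, 0.1852, 0.06  ]))]
lever_knob top []
cam_pivot wrist [(array([331.8, 324.5]), 0.66, array([0.4779, 0.1976, 0.036 ])), (array([300.1, 423.1]), 0.65, array([0.5191, 0.2683, 0.036 ]))]
cam_pivot top [(array([282.8, 241.8]), 0.58, 0)]
push_plate wrist [(array([299.4, 424. ]), 0.68, array([0.5123, 0.2483, 0.06  ]))]
push_plate top [(array([269.6, 223.8]), 0.49, 0)]
```

View pics/w3.png

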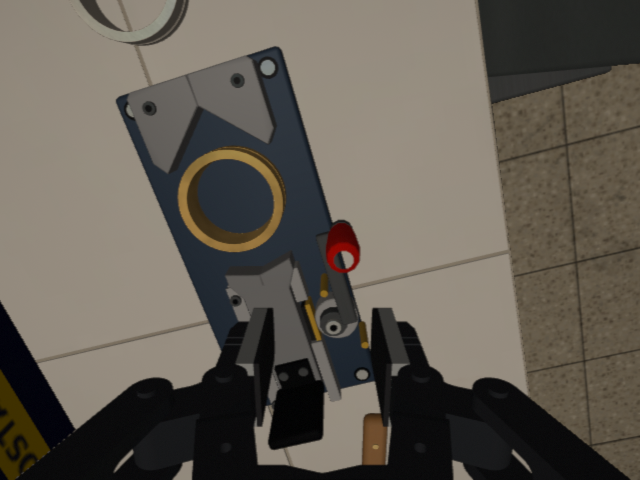

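The picture shows the lever at its other stop, with the knob at (343,255). The ring at (231,200) is untouched and the push plate is at (298,415). The force rose without motion there, so the cam is at 0. Next I close the fingers and go behind the push plate.

```bash
python3 -m handwheel '[[[0,0,0,0,-7],[0,0,0,0,-7],[0,-0.0354,-0.008,0,0],[0,-0.0354,-0.008,0,0],[0,-0.0354,-0.008,0,0],[0,-0.0354,-0.008,0,0],[0,-0.0354,-0.008,0,0],[0,0,0,0,0],[0,0,0,0,0]]]' 40
python3 st.py
python3 - <<'E'
from h import *
s=get_state(); print(s["qpos"].round(3)); s=dict(p=s["eef_pos"],q=s["tcp_rot"])
im=viewer.read_camera("wrist"); cv2.imwrite("pics/w4.png",im)
for k,z in(("push_plate",.06),("spatula",0)):
    print(k,[(np.round(np.array(d["xy"])*[640,480],1),round(d["confidence"],2),wray(np.array(d["xy"])*[640,480],z,s).round(4)) for d in viewer.pinpoint("wrist",k)][:2])
E
```

```text
time: 8.05
eef_pos: [0.5079, 0.3537, 0.116]
tcp_rot: [-0.682, 0.731, -0.025, -0.016]
contact_force: [0.0, 0.0, 0.3]
opening: 0.001
finger_force: 0.0
ang,r 78.81563694122814 0.15920913354996158 toolx -93.94120629806588 [0.02357686 0.0146135  0.30900819] [-0.032 -0.042  0.048 -0.01   0.005 -0.005]
[ 0.468  0.295  1.79  -0.065  1.075 -2.574]
push_plate [(array([294.1,  45.1]), 0.95, array([0.5124, 0.2478, 0.06  ]))]
spatula [(array([343.1, 325.4]), 0.6, array([0.4981, 0.4126, 0.    ]))]
```

View pics/w4.png

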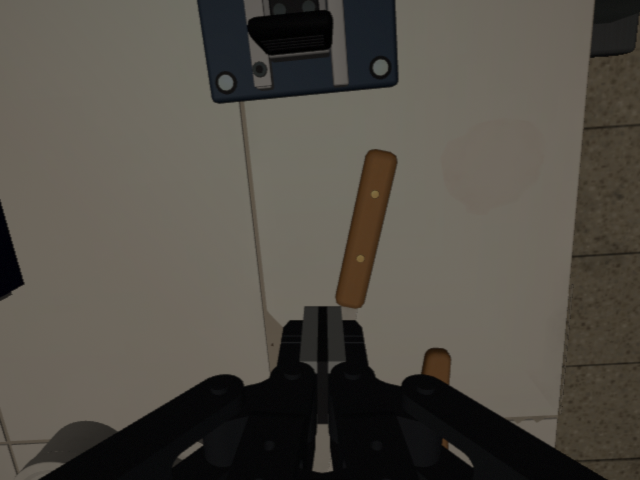

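The picture shows the push plate at (293,33) and the spatula handle at (365,228). The tool lies flat-clear behind the plate, but it is slightly tilted and overshot, so I let it settle.

```bash
python3 -m handwheel '[[[0,0,0,0,0],[0,0,0,0,0],[0,0,0,0,0]]]'
python3 - <<'E'
from h import *
s=get_state(); M=R.from_quat(s["tcp_rot"]).as_matrix(); print(M.round(3),s["qpos"].round(3),s["dq"].round(3))
E
```

```text
time: 8.45
eef_pos: [0.5082, 0.3516, 0.1177]
tcp_rot: [-0.681, 0.732, -0.025, -0.015]
contact_force: [-0.3, -0.7, 0.2]
opening: -0.002
finger_force: 0.0
[[-0.072 -0.997  0.012]
 [-0.996  0.071 -0.058]
 [ 0.057 -0.016 -0.998]] [ 0.465  0.29   1.793 -0.065  1.075 -2.574] [ 0.005  0.002 -0.004  0.003 -0.002  0.002]
```

```bash
python3 -m handwheel '[[[0,0,-0.002,0.03,0],[0,0,-0.002,0.03,0],[0,0,0,0,0],[0,0.03,0,0.002,0],[0,0.03,0,0.002,0],[0,0,0,0,0],[0,0,0,0,0]]]'; python3 st.py
```

```text
time: 9.03
eef_pos: [0.5091, 0.2877, 0.0582]
tcp_rot: [-0.68, 0.732, -0.025, -0.015]
contact_force: [1.2, 0.3, -0.0]
opening: 0.002
finger_force: 0.0
ang,r 70.43013196027613 0.09576746265623856 toolx -94.2342283366177 [ 1.20382668  0.31484607 -0.03245494] [ 0.028  0.012 -0.03   0.006 -0.008  0.005]
```

```bash
python3 -m handwheel '[[[0,0.008,-0.002,0.0005,0],[0,0.008,-0.002,0.0005,0],[0,0.006,-0.001,0.0004,0],[0,0.006,-0.001,0.0004,0],[0,0,0,0,0]]]';python3 -m handwheel '[[[0,0.006,-0.0005,0.0004,0],[0,0.006,-0.0005,0.0004,0],[0,0.006,-0.0005,0.0004,0],[0,0,0,0,0]]]'; python3 st.py
```

```text
time: 9.45
eef_pos: [0.5128, 0.2594, 0.0569]
tcp_rot: [-0.681, 0.732, -0.025, -0.016]
contact_force: [-0.4, 0.4, 0.2]
opening: -0.004
finger_force: 0.0
time: 9.78
eef_pos: [0.5129, 0.2411, 0.0567]
tcp_rot: [-0.681, 0.732, -0.026, -0.016]
contact_force: [-0.8, -0.8, 0.6]
opening: 0.0
finger_force: 0.0
ang,r 50.5615203398925 0.05646940908524265 toolx -94.10868565003237 [-0.81587802 -0.77488851  0.55393143] [ 0.01   0.004 -0.002  0.003  0.006  0.016]
```

```bash
for i in 1; do python3 -m handwheel '[[[0,0.004,-0.0003,0.0003,0],[0,0.004,-0.0003,0.0003,0],[0,0,0,0,0]]]';python3 -m handwheel '[[[0,0.003,-0.0003,0.0002,0],[0,0.003,-0.0003,0.0002,0],[0,0,0,0,0]]]'; done
python3 - <<'E'
from h import *
cv2.imwrite("pics/t2.png",viewer.read_camera("top")[180:290,230:350].repeat(4,0).repeat(4,1))
s=get_state(); s=dict(p=s["eef_pos"],q=s["tcp_rot"])
im=viewer.read_camera("wrist"); cv2.imwrite("pics/w5.png",im)
for k,z in(("push_plate",.06),("brass_ring",.014)):
    print(k,[(np.round(np.array(d["xy"])*[640,480],1),round(d["confidence"],2),wray(np.array(d["xy"])*[640,480],z,s).round(4)) for d in viewer.pinpoint("wrist",k)][:2])
E
```

```text
time: 10.03
eef_pos: [0.513, 0.2336, 0.0566]
tcp_rot: [-0.681, 0.731, -0.025, -0.016]
contact_force: [0.7, 1.0, -0.3]
opening: -0.001
finger_force: 0.4
time: 10.28
eef_pos: [0.5132, 0.2276, 0.0566]
tcp_rot: [-0.681, 0.731, -0.025, -0.016]
contact_force: [0.6, 0.7, 0.6]
opening: 0.002
finger_force: 0.6
push_plate [(array([313.1, 304.3]), 0.73, array([0.5143, 0.2176, 0.06  ]))]
brass_ring []
```

View pics/w5.png

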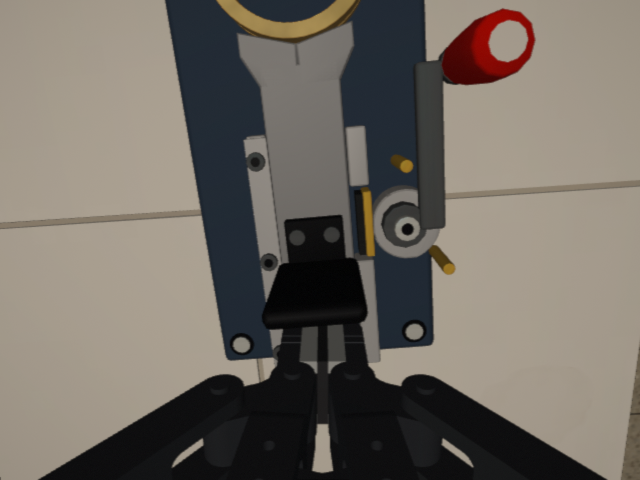

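The picture shows the jaw moved forward with its vee at about (295,50), touching or close to the ring. The lever is still at low, with its knob at (490,45). I keep pushing to the hard stop.

```bash
python3 -m handwheel '[[[0,0.003,-0.0003,0.0002,0],[0,0.003,-0.0003,0.0002,0],[0,0,0,0,0]]]'; python3 -m handwheel '[[[0,0.002,-0.0002,0,0],[0,0.002,-0.0002,0,0],[0,0,0,0,0]]]'; python3 -m handwheel '[[[0,0.002,-0.0002,0,0],[0,0,0,0,0]]]'
```

```text
time: 10.73
eef_pos: [0.5132, 0.2255, 0.0566]
tcp_rot: [-0.68, 0.733, -0.023, -0.012]
contact_force: [-0.8, 13.8, -1.2]
opening: 0.003
finger_force: 6.9
time: 10.98
eef_pos: [0.5132, 0.2251, 0.0568]
tcp_rot: [-0.68, 0.733, -0.02, -0.009]
contact_force: [-0.0, 25.9, -3.8]
opening: 0.005
finger_force: 12.8
time: 11.15
eef_pos: [0.5133, 0.225, 0.0569]
tcp_rot: [-0.679, 0.734, -0.019, -0.007]
contact_force: [0.4, 31.7, -5.3]
opening: 0.003
finger_force: 15.8
```

Hard stop at about 30 N without further motion. I back off, rise and check the seat.

```bash
python3 -m handwheel '[[[0,-0.01,0,0,0],[0,-0.025,0,0,0],[0,0,0,-0.035,0],[0,0,0,-0.035,0],[0,0,0,-0.035,0],[0,0.035,0,-0.02,0],[0,0.035,0,-0.02,0],[0,0,0,0,0],[0,0,0,0,0]]]'
python3 st.py
python3 - <<'E'
from h import *
s=get_state(); s=dict(p=s["eef_pos"],q=s["tcp_rot"]); np.savez("w6.npz",**s)
im=viewer.read_camera("wrist"); cv2.imwrite("pics/w6.png",im)
for k,z in(("push_plate",.06),("brass_ring",.014),("ring_seat",.014),("lever_knob",.06),("cam_pivot",.036)):
    print(k,[(np.round(np.array(d["xy"])*[640,480],1),round(d["confidence"],2),wray(np.array(d["xy"])*[640,480],z,s).round(4)) for d in viewer.pinpoint("wrist",k)][:2])
E
```

```text
time: 11.9
eef_pos: [0.5094, 0.1909, 0.205]
tcp_rot: [-0.679, 0.733, -0.028, -0.015]
contact_force: [1.1, 0.9, -1.1]
opening: 0.002
finger_force: 0.0
ang,r -11.478893151057488 0.03306553428538862 toolx -94.42061240928956 [ 1.14706023  0.94077841 -1.10095213] [ 0.028  0.046  0.028  0.012 -0.005 -0.004]
push_plate [(array([323.2, 267.1]), 0.8, array([0.5122, 0.2176, 0.06  ]))]
brass_ring []
ring_seat [(array([307.7,  91.9]), 0.95, array([0.5154, 0.0955, 0.014 ]))]
lever_knob [(array([394.6, 151.3]), 0.93, array([0.4589, 0.1401, 0.06  ]))]
cam_pivot [(array([366.1, 229.8]), 0.89, array([0.4788, 0.1984, 0.036 ]))]
```

View pics/w6.png

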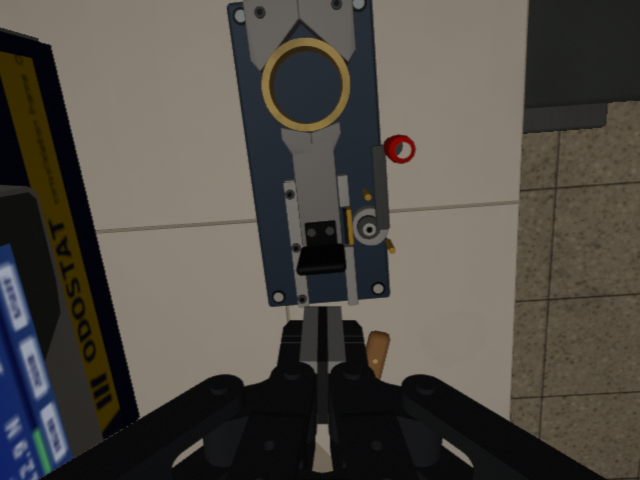

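The picture shows the ring at (306,85) seated in the fixed vee and held by the jaw's vee. The lever is at low, with its knob at (400,149). I return to the knob to lock it.

```bash
python3 -m handwheel '[[[0.036,0.0274,0.0232,0,0],[0.036,0.0274,0.0232,0,0],[0.036,0,0,0.03,6.3],[0.036,0,0,0.03,6.3],[0.036,0,0,0.015,0],[0.036,0,0,0,0],[0.036,0,0,0,0]]]' 20
python3 st.py
python3 - <<'E'
from h import *
s=get_state(); s=dict(p=s["eef_pos"],q=s["tcp_rot"]); M=R.from_quat(s["q"]).as_matrix(); print(M.round(3))
im=viewer.read_camera("wrist"); cv2.imwrite("pics/w7.png",im)
k=np.array([.459,.140,.055]); print("net",[(d["xy"],wray(np.array(d["xy"])*[640,480],.06,s).round(4)) for d in viewer.pinpoint("wrist","lever_knob")][:2]); print("tool shift to",k,(M.T@(k-s["p"])).round(4))
E
```

```text
time: 12.78
eef_pos: [0.4554, 0.1531, 0.1286]
tcp_rot: [-0.585, 0.81, -0.038, -0.019]
contact_force: [0.0, 0.2, 0.9]
opening: 0.419
finger_force: 0.0
ang,r -115.97349213034548 0.049372495111025094 toolx -108.3472474302858 [0.04034297 0.21111883 0.92230533] [ 0.001 -0.022 -0.047 -0.001 -0.002  0.   ]
[[-0.314 -0.949  0.014]
 [-0.946  0.312 -0.083]
 [ 0.075 -0.039 -0.996]]
net [([0.4839, 0.5183], array([0.4593, 0.1405, 0.06  ]))]
tool shift to [0.459 0.14  0.055] [ 0.0058 -0.0047  0.0744]
```

```bash
python3 -m handwheel '[[[0.036,0.0058,-0.0047,0,0],[0.036,0,0,0.025,0],[0.036,0,0,0.025,0],[0.036,0,0,0.027,0],[0.036,0,0,0,0],[0.021,0,0,0,0],[0.021,0,0,0,0],[0.021,0,0,0,0],[0.021,0,0,0,0]]]'; python3 st.py
```

```text
time: 13.63
eef_pos: [0.4613, 0.1398, 0.0555]
tcp_rot: [-0.585, 0.81, -0.039, -0.016]
contact_force: [-0.6, -0.1, 0.9]
opening: 0.248
finger_force: 0.3
ang,r -105.18683322290985 0.05974469390404246 toolx -108.41234533363152 [-0.61261214 -0.07957361  0.854652  ] [ 0.001  0.002  0.002 -0.001 -0.008  0.002]
```

```bash
python3 -m handwheel '[[[0.021,0.001,0.0074,0,7],[0.021,-0.0005,0.0076,0,7],[0.021,-0.0005,0.0076,0,7],[0.021,-0.0005,0.0076,0,7],[0.021,-0.0005,0.0076,0,7],[0.021,-0.0005,0.0076,0,7],[0.021,0,0,0,0]]]'; python3 st.py
```

```text
time: 14.22
eef_pos: [0.4279, 0.1671, 0.0535]
tcp_rot: [-0.256, 0.966, -0.043, 0.001]
contact_force: [1.6, -0.4, 2.4]
opening: 0.248
finger_force: 1.1
ang,r -148.17427327773916 0.0577307802222004 toolx -150.40336226109017 [ 1.6414674  -0.40174136  2.35885925] [-0.013  0.013  0.005  0.019  0.003 -0.189]
```

```bash
python3 -m handwheel '[[[0.021,0.001,0.0076,0,7],[0.021,0.0005,0.0076,0,7],[0.021,-0.0003,0.0076,0,7],[0.021,-0.0005,0.0076,0,7],[0.021,0,0,0,0]]]'; python3 st.py; python3 -m handwheel '[[[0.021,-0.0002,0.0054,0,5],[0.021,-0.0002,0.0054,0,5],[0.021,-0.0002,0.0054,0,5],[0.021,0,0,0,0]]]'; python3 st.py
```

```text
time: 14.63
eef_pos: [0.4169, 0.1948, 0.0501]
tcp_rot: [-0.016, 0.999, -0.041, 0.01]
contact_force: [0.8, -1.1, 1.2]
opening: 0.244
finger_force: 0.7
ang,r -177.44846599584727 0.060149776140334205 toolx -178.16817846059027 [ 0.78962034 -1.08756431  1.2446717 ] [-0.012  0.005  0.02   0.028  0.003 -0.177]
time: 14.97
eef_pos: [0.4175, 0.2101, 0.048]
tcp_rot: [0.114, 0.993, -0.041, 0.014]
contact_force: [0.1, -3.1, 2.5]
opening: 0.24
finger_force: 1.5
ang,r 168.02640746852077 0.060774828607949874 toolx 166.99629226497115 [ 0.13134128 -3.10831677  2.45085977] [-0.004 -0.001  0.017  0.02  -0.012 -0.108]
```

Next, 17° in small steps to the locked stop.

```bash
python3 -m handwheel '[[[0.021,-0.0002,0.0043,0,4],[0.021,-0.0002,0.0043,0,4],[0.021,-0.0001,0.0032,0,3],[0.021,0,0,0,0]]]'; python3 st.py; python3 -m handwheel '[[[0.021,0,0.0022,0,2],[0.021,0,0.0022,0,2],[0.021,0,0,0,0]]]'; python3 st.py; python3 -m handwheel '[[[0.021,0,0.0016,0,1],[0.021,0,0.0016,0,1],[0.021,0,0,0,0]]]'; python3 st.py
```

```text
time: 15.3
eef_pos: [0.4205, 0.2207, 0.0466]
tcp_rot: [0.208, 0.977, -0.04, 0.016]
contact_force: [-0.7, -4.1, 2.6]
opening: 0.247
finger_force: 2.1
ang,r 157.69259204117722 0.06107954917875326 toolx 156.06780409144213 [-0.70833075 -4.07705559  2.56151188] [-0.002 -0.003  0.01   0.013 -0.012 -0.062]
time: 15.55
eef_pos: [0.4221, 0.2244, 0.0462]
tcp_rot: [0.242, 0.969, -0.039, 0.017]
contact_force: [-0.8, -4.9, 4.9]
opening: 0.246
finger_force: 2.6
ang,r 153.93762148976953 0.061136583988912634 toolx 152.09868147950075 [-0.80313606 -4.93511715  4.85608028] [-0.002 -0.003  0.005  0.007 -0.007 -0.041]
time: 15.8
eef_pos: [0.423, 0.2262, 0.046]
tcp_rot: [0.258, 0.965, -0.041, 0.018]
contact_force: [-3.5, -8.8, 7.3]
opening: 0.246
finger_force: 4.7
ang,r 152.0268540570508 0.06110843875727148 toolx 150.1824305085432 [-3.47105021 -8.77393642  7.25595696] [-0.001 -0.004  0.003  0.005 -0.004 -0.022]
```

```bash
python3 -m handwheel '[[[0.021,0,0.0015,0,0],[0.021,0,0.0015,0,0],[0.021,0,0,0,0]]]'; python3 st.py; python3 -m handwheel '[[[0.021,0,0.002,0,0],[0.021,0,0,0,0]]]'; python3 st.py
```

```text
time: 16.05
eef_pos: [0.423, 0.2263, 0.0458]
tcp_rot: [0.257, 0.965, -0.045, 0.016]
contact_force: [-7.3, -17.8, 13.9]
opening: 0.247
finger_force: 10.0
ang,r 151.920924353174 0.06124669652510893 toolx 150.31989720368463 [ -7.26932143 -17.80615606  13.8548012 ] [-0.003 -0.004  0.004  0.006 -0.008 -0.002]
time: 16.22
eef_pos: [0.4229, 0.2264, 0.0456]
tcp_rot: [0.256, 0.965, -0.047, 0.014]
contact_force: [-8.8, -23.5, 18.4]
opening: 0.242
finger_force: 13.4
ang,r 151.91204805080065 0.06131206562862155 toolx 150.3741407181787 [ -8.79236493 -23.52552637  18.42398484] [-0.004 -0.004  0.004  0.007 -0.007 -0.003]
```

The lever is hard against the locked stop: no further motion at about 25 N, with 102.6° between stops including the play. I release and retract.

```bash
python3 -m handwheel '[[[0.036,0,-0.005,0,0],[0.036,0,0,0,0],[0.036,0,0,0,0],[0.036,0,0,-0.03,0],[0.036,0,0,-0.035,0],[0.036,0,0,-0.035,0],[0.036,-0.03,0,-0.025,0],[0.036,-0.02,0,0,0],[0.036,0,0,0,0],[0.036,0,0,0,0]]]'
python3 st.py
python3 - <<'E'
from h import *
s=get_state(); s=dict(p=s["eef_pos"],q=s["tcp_rot"])
im=viewer.read_camera("wrist"); cv2.imwrite("pics/w8.png",im)
for k,z in(("lever_knob",.06),("push_plate",.06),("cam_pivot",.036),("brass_ring",.014),("ring_seat",.014)): print(k,[(np.round(np.array(d["xy"])*[640,480],1),wray(np.array(d["xy"])*[640,480],z,s).round(4)) for d in viewer.pinpoint("wrist",k)][:2])
E
```

```text
time: 17.05
eef_pos: [0.4653, 0.2136, 0.1731]
tcp_rot: [0.261, 0.964, -0.037, 0.019]
contact_force: [-0.9, 0.3, 0.1]
opening: 0.427
finger_force: 0.0
ang,r 125.8581876233367 0.019910944997341164 toolx 149.80847758527136 [-0.8782972   0.28451966  0.08743786] [ 0.016  0.005  0.049 -0.001  0.006  0.011]
lever_knob [(array([315.7, 162.2]), array([0.4252, 0.225 , 0.06  ]))]
push_plate [(array([373.6, 289.3]), array([0.5155, 0.2155, 0.06  ]))]
cam_pivot [(array([319.8, 243.7]), array([0.4785, 0.1946, 0.036 ]))]
brass_ring [(array([ 37.5, 304.7]), array([ 0.4195, -0.0439,  0.014 ])), (array([237.1, 332.7]), array([0.5209, 0.0889, 0.014 ]))]
ring_seat [(array([238.7, 326.6]), array([0.5167, 0.0934, 0.014 ]))]
```

View pics/w8.png

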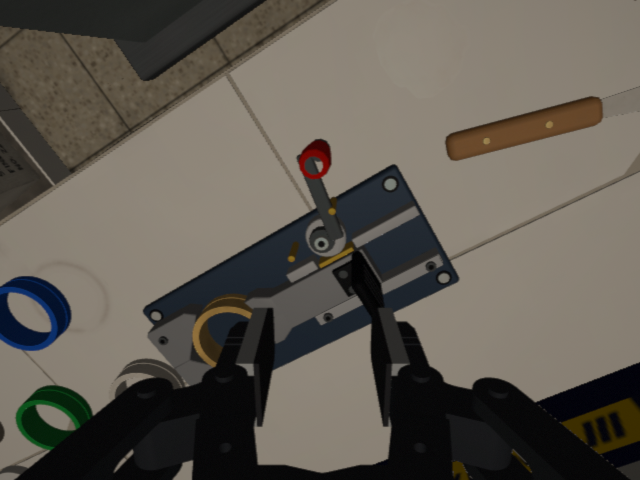

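The picture shows the lever locked, with its knob at (314,163) and the arm against the stop pin at (332,211). The jaw's vee holds the brass ring at (228,335) in the fixed vee, and nothing touches the gripper.

```bash
python3 -c "
from plant import sign_off; print(sign_off())"
```

```text
the job is handed in; nothing more can be done
None
```

I swung the lever to its low stop, pushed the jaw until the brass ring seated in the fixed vee, then swung the lever back to its locked stop and handed the job in after about 17 s of robot time; the gripper did not touch the ring.

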